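# Close the draw latch of a filter cell

## Task

Close the draw latch on the filter cell: hook its wire loop over the hook on the sliding half so that the bar is seated under the lip, then bring the lever over and press it down past centre until its handle bears on the rubber buffer, finishing with about 10 N, not 15, on the end of the handle. Feel for the buffer, whose height differs each time, and do not force the loop or hook; then let go and leave the things standing around where they are.

Things in the scene. Friction and masses are not known exactly. Their poses are not given: they have to be found in the camera images.
- cell: bare aluminium filter cell, bolted down; base plate 180 x 80 x 10 mm. Origin: on the worktop under the lever's pivot pin; x along the cell from pivot to hook, y along the latch's pins. Fixed half x -15 to 29 mm, sliding half x 38 to 88 mm: each 70 mm wide up to 45 mm high, above that a ridge only 32 mm wide, topping at 65 and 67.5 mm, so fingers have room beside it.
- pivot (a point): middle of the lever's pivot pin, 75 mm above the cell's origin.
- lever (a joint): turn of the latch lever (rad), 0 to 2.44. At 0 the handle rises at 60 degrees on the hook's side (+x of the cell); upright at 0.52, level on the other side at 2.09; dead centre near 1.86. The loop's pin is 16 mm from the pivot, 0.166 rad further round than the handle. Stiff pivot (0.14 N m): the lever stays where it is left and does not snap down by itself.
- loop (a joint): turn of the wire loop on the lever (rad); the loop's rise above level is lever + loop. Light (35 g) but held by friction (0.02 N m): it stays where it is left and is carried up with the lever as that turns, unless it is caught under the hook's lip.
- block (a joint): how far the sliding half is drawn toward the fixed half (m): 0 at rest; springs resist with 5.5 N per mm; 0.0025 to 0.0045 when the latch is closed.
- handle: flat steel lever handle, 24 mm wide, 4 mm thick, reaching 61 mm from the pivot pin. Origin on the pivot pin, x along the handle to its tip, y along the pin. Pressed on its last 20 mm it bears straight on the buffer.
- bail: rectangular steel wire loop, wire 5 mm thick, 50 mm wide outside, 40 mm inside. Origin on the pin that joins it to the lever, x along the loop to its cross bar 62 mm away, y along the pin. Its two side wires can be pinched together from outside (50 mm) and turn in that grip.
- loop_bar (a point): middle of the loop's cross bar (centre of the 5 mm wire).
- hook: steel hook, 14 mm wide, on the sliding half's ridge. Origin: centre of the bar's seat, axes as the cell's; at rest 51 mm along x from the pivot and 4 mm lower. Upright face 2.5 mm to -x; lip above, underside at 4 and top at 7 mm, tip 3.5 mm to +x; ridge 3.5 mm below. The bar must come down beyond the tip (6 mm or more to +x), then be drawn back to -x under the lip.
- stop_block: dark block 20 x 30 mm, 50 mm to the -x side of the pivot; origin on the worktop under it. A screw in it bears a 13 mm wide rubber buffer on which the lowered handle rests. It is set differently each time: its top is 65.5 to 80.5 mm above the worktop, not measured, to be felt. It gives 1 mm per 15 N; more than 18 N from the handle damages it.
- stopper: red tapered rubber stopper, 31 mm wide, 30 mm high; a bystander, origin at its underside
- marker: marker pen lying down, 134 mm long, 16 mm thick; a bystander, origin at its underside
- petri: flat round Petri dish, 92 mm wide, 15 mm high; a bystander, origin at its underside
- tape: roll of masking tape lying flat, 98 mm wide, 25 mm high; a bystander, origin at its underside
- timer: white bench timer, 62 x 66 x 20 mm; a bystander, origin at its underside
- reagent: reagent bottle with black cap, 57 mm wide, 121 mm high; a bystander, origin at its underside
- beaker: glass beaker, 62 mm wide, 82 mm high; a bystander, origin at its underside
- notebook: dark bound notebook, 152 x 206 x 14 mm; a bystander, origin at its underside
Things that resemble listed ones, but are neither listed nor needed, are in the scene too. Of the things that look like the cell, the larger one is meant.

How it is judged:
On the way, in this order (a step that is already met when the one before it is completed fails the run):
1. the loop's cross bar is seated in the hook, under its lip, with the lever still up (x of loop_bar in the frame of hook between -0.003 and 0.003 m and z of loop_bar in the frame of hook between -0.003 and 0.003 m and value of joint lever below 1.7 rad), for 0.2 s.
2. the lever is pressed down past centre on to the buffer (over 3 N), with the sliding half drawn in (contact force between handle and stop_block above 3 N and value of joint lever above 1.9 rad and value of joint block above 0.002 m), for 0.2 s.
At the end, for the whole second after the job is handed in: The cross bar lies in the hook's seat (within 3 mm along the cell and in height), the sliding half is drawn in by more than 2 mm, and the lever is at rest past centre (more than 1.9 rad) with its handle bearing on the rubber buffer (more than 0.3 N) (x of loop_bar in the frame of hook between -0.003 and 0.003 m and z of loop_bar in the frame of hook between -0.003 and 0.003 m and contact force between handle and stop_block above 0.3 N and value of joint lever above 1.9 rad and value of joint block above 0.002 m and velocity of joint lever between -0.05 and 0.05 rad/s); the robot touches nothing.
It fails at once if the handle is forced onto the buffer with more than 18 N (contact force between handle and stop_block above 18 N).
It fails at once if the loop is forced against the hook with more than 50 N (contact force between bail and hook above 50 N).
It fails at once if a bystander is moved by more than 30 mm (distance of any of stopper, marker, petri, tape, timer, reagent, beaker, notebook from where it was at the start of the episode above 0.03 m).
It also fails if it takes over 64 s, if anything falls off the work surface, if the arm or the gripper's body presses on something with over 40 N, if the wrist force passes 120 N, or if a joint passes its speed limit or range.

## Robot

A 6-joint arm with a two-finger parallel gripper is mounted at the origin on a cart in front of the work surface, level with it; the furniture and walls round the work are solid. World frame = base frame: x ahead of the robot, y to its left, z up, the work surface at z = 0. Lengths are in m, angles in rad, forces in N, time in s.
With the tool pointing down it reaches from about 0.375 to 0.9 m from the base axis. Payload 3.1 kg.
Tool frame: the origin (TCP) lies midway between the tips of the shut fingers; the grasp point (between the pads) lies 19 mm behind it; z points along the fingers, y is the line along which they close (so a half turn about z gives the same grasp; the last joint's range is limited). The gripper opens to 87 mm and grips with 3 to 60 N. Pads are 19 mm wide; open, the fingers measure 117 mm over their backs; the gripper's body (75 mm by 190 mm) begins 51 mm behind the grasp point.
Start: joints at [-1.312, 0.527, 1.433, -0, 1.181, -0.178], TCP at [0.264, -0.566, 0.223] pointing down, gripper open.
Joint ranges: [-3.08, 3.08], [-0.75, 2.2], [0.22, 2.44], [-1.43, 4.57], [0, 2.65], [-2.85, 2.85]. Speed limits (rad/s): [2.79, 2.79, 3.14, 3.14, 3.14, 3.14].

## Interface

Orientations are given as a unit quaternion [x, y, z, w].
In Python, from rig import status, imaging, order gives the robot as it stands.
- The arm moves only by the tool arm_command, never from a script. Its argument "deltas" is one flat list of numbers, 5 for each row, row after row: the opening, from -1 (shut) to 1 (fully open), so that 0 is half open, then the shift along the tool's x, y, z in m, then the turn about the tool's z in rad. In form: [gripper, tx, ty, tz, roll, gripper, tx, ty, tz, roll, ...]. A call has 1 to 12 rows; each row shifts and turns the commanded pose from where the row before left it, along the tool's axes as they then stand; what a row does not reach is not made up. A row lasts 1/8 s, in which the tool goes at most 62.5 mm and 10.7 degrees, less where a joint would pass 70% of its speed; a pose out of reach is approached as far as the arm can. A call with a gripper value outside its range is refused whole. The fingers move at their own pace and stop on an object; "newtons" is the grip in N (left out, the last holds). Time passes only in rows, so rows that do not move let the fingers close. It gives the time, the measured TCP pose, the force, the opening and the grip force at its end, in the units of the state.
- status.get_obs(): the state, without advancing time (a new reading comes with each control period).
- imaging.camera(name): name is "scene" or "top"; returns (picture, depth): 480x640x3 uint8, red, green, blue; 480x640 float32, m along the optical axis (not along the pixel's ray), 0 where there is no reading.
- imaging.camera_params(name): a dict with "intrinsics" (3x3 intrinsics, pixels), "camera_from_world" (4x4, takes a point from world to camera coordinates). Camera axes: x right, y up, looking along -z (the intrinsics and any distortion apply to the point x, -y, -z); pixel columns grow to the right and rows downward; lengths in m; the calibration is good to about 2 mm. A picture is of the moment at which its call begins. camera_params takes no time and is no camera call.
- order.hand_in(): hands the job in; it is judged then, once.
The state is a dict: "time": time; "q": joint angles; "joint_velocities": joint speeds; "joint_torque": joint torques, N m; "position": TCP position; "tool_rot": TCP orientation; "ft_force": force on the tool from outside, world axes, zero at the start; "moment": the same for the moment, N m; "grip_width": finger opening in m; "grip_force": force on a finger pad.
Only numpy, scipy, OpenCV 4.12 (cv2) and the standard library are available. Lean on these libraries where they do the work, as an engineer would, in place of code of your own. Each camera call takes 0.05 s, during which the arm holds its last target. There are 200 camera calls.

## Working session

There is one attempt and no reset: what is moved stays moved. The work goes in short steps, Python scripts to look and compute and a tool call to move; the robot and the scene stay as the last step left them, time stands still between calls to the robot, and variables do not carry over. Pictures are saved under pics/ and viewed, at most 10 in all, crops included, and the job is handed in when it is done.

Besides the shell and the picture viewer there is one more tool, called as name(argument=value, ...), one argument or row to a line, values as JSON. arm_command: Moves the arm, as the interface text tells. Its arguments: {"type":"object","properties":{"deltas":{"type":"array"},"newtons":{"type":"number"}},"required":["deltas"]}

```bash
mkdir -p pics; cat > h.py <<'E'
import numpy as np, cv2
from rig import status, imaging, order
def P(n): 
    p=imaging.camera_params(n); return np.array(p["intrinsics"]),np.array(p["camera_from_world"]),p
def pts(depth,n):
    K,T,_=P(n); v,u=np.mgrid[0:480,0:640]
    c=np.stack([(u-K[0,2])/K[0,0]*depth,-(v-K[1,2])/K[1,1]*depth,-depth,np.ones_like(depth)],-1)
    return (c@np.linalg.inv(T).T)[...,:3]
def proj(X,n):
    K,T,_=P(n); c=T@np.append(X,1); return np.array([K[0,2]-K[0,0]*c[0]/c[2],K[1,2]+K[1,1]*c[1]/c[2]])
E
python3 - <<'E'
from h import *
print(status.get_obs())
ims=[]
for n in("scene","top"):
    im,d=imaging.camera(n); np.savez(f"{n}.npz",im=im,d=d); print(n,P(n)); cv2.imwrite(f"pics/{n}0.png",im[...,::-1])
E
```

```text
{'time': 0.0, 'q': array([-1.31247324e+00,  5.28417543e-01,  1.43390044e+00, -2.44233024e-05,
        1.18136884e+00, -1.78482613e-01]), 'joint_velocities': array([ 8.72384447e-04,  6.52693185e-05, -2.11986937e-04, -6.01718700e-04,
        1.74974114e-03, -2.37296120e-04]), 'joint_torque': array([ 1.22351361e-03, -4.40038705e+01, -1.76591384e+01,  6.34181849e-02,
        5.81452344e-02, -1.50739511e-04]), 'position': array([ 0.26424697, -0.56559263,  0.22160209]), 'tool_rot': array([ 9.76243208e-01,  2.16675107e-01, -5.30721553e-05, -1.04579790e-03]), 'ft_force': array([-0.0345471 , -0.58209503, -0.31933891]), 'moment': array([-0.01863761,  0.00852859,  0.04611502]), 'grip_force': 0.0, 'grip_width': 0.08722850572836872}
scene (array([[609.98366782,   0.        , 324.94135054],
       [  0.        , 609.98366782, 244.06592762],
       [  0.        ,   0.        ,   1.        ]]), array([[ 0.56178824, -0.82720898, -0.0109213 , -0.33984333],
       [ 0.3625598 ,  0.23431874,  0.90202279, -0.26941343],
       [-0.74360229, -0.51070542,  0.43155024, -1.28594956],
       [ 0.        ,  0. 
[... 619 characters left out ...]
  1.        ]]), array([[-0.00415172, -0.99989918,  0.01357948, -0.04084529],
       [ 0.98820447, -0.00202357,  0.15312688, -0.5877597 ],
       [-0.15308396,  0.01405504,  0.98811323, -1.38813728],
       [ 0.        ,  0.        ,  0.        ,  1.        ]]), {'intrinsics': array([[515.3538624 ,   0.        , 321.34573243],
       [  0.        , 515.3538624 , 241.38146192],
       [  0.        ,   0.        ,   1.        ]]), 'camera_from_world': array([[-0.00415172, -0.99989918,  0.01357948, -0.04084529],
       [ 0.98820447, -0.00202357,  0.15312688, -0.5877597 ],
       [-0.15308396,  0.01405504,  0.98811323, -1.38813728],
       [ 0.        ,  0.        ,  0.        ,  1.        ]])})
```

View pics/scene0.png

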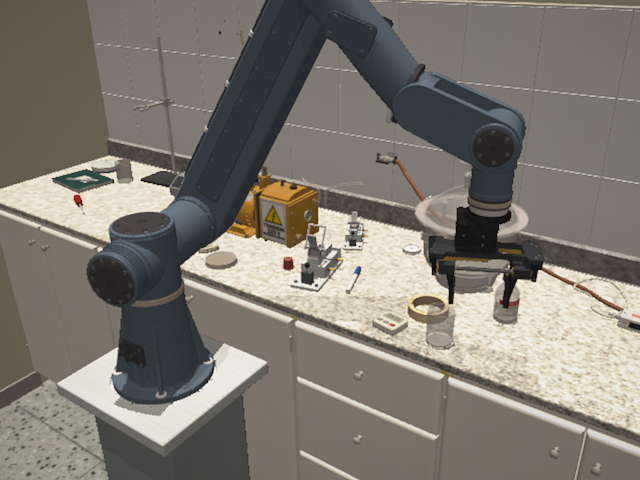

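View pics/top0.png

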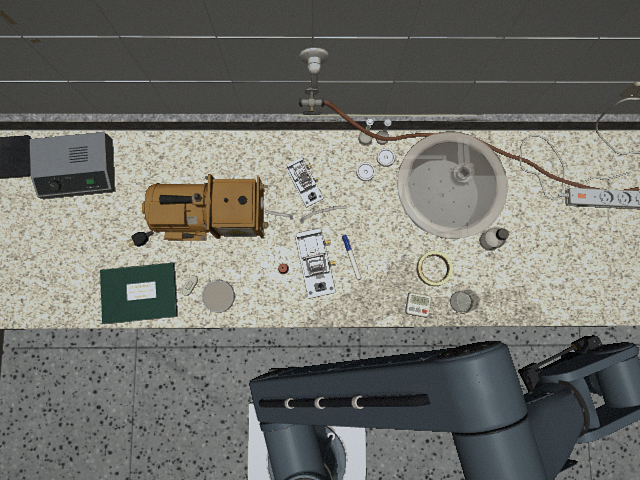

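Two things look like the cell: the large one at top (315,263) / scene (318,262), and the small one at top (303,182) / scene (353,232). I choose the larger, at (315,263). The stopper is at (283,268) and the marker at (351,256), both close to it.

```bash
python3 - <<'E'
from h import *
a=np.load("top.npz");b=np.load("scene.npz")
A=cv2.resize(a["im"][222:302,280:360],(400,400),interpolation=cv2.INTER_CUBIC)
B=cv2.resize(b["im"][212:292,280:360],(400,400),interpolation=cv2.INTER_CUBIC)
cv2.imwrite("pics/crop.png",np.hstack([A,B])[...,::-1])
X=pts(a["d"],"top")
for v in range(226,300,3): print(v,[(round(X[v,u,2]*1000)) for u in range(296,336,3)])
np.set_printoptions(precision=4,suppress=True)
print(X[290,318],X[240,312],X[268,283],X[240,347],X[275,355])
# base plate mask: z within 6..14mm
m=((X[...,2]>0.005)&(X[...,2]<0.09)); m[:222]=0;m[302:]=0;m[:,:294]=0;m[:,337:]=0
p=X[m]; r=cv2.minAreaRect((p[:,:2]*1000).astype(np.float32)); print(r)
E
```

```text
226 [0, 1, -4, -1, 4, 0, 0, 1, 2, 0, -6, -2, 0, 3]
229 [-4, 2, 0, -3, -1, 5, -2, 52, 48, 4, 1, 2, 2, -1]
232 [-3, 5, 51, 53, 50, 48, 53, 51, 47, 1, 5, -4, -3, 4]
235 [52, 51, 49, 55, 43, 32, 20, 12, 10, 3, 1, -6, 0, 6]
238 [7, 37, 14, 72, 68, 69, 69, 48, 51, 8, 6, -1, -3, 0]
241 [14, 37, 44, 68, 71, 68, 64, 40, 43, 34, 24, 31, -2, 1]
244 [-2, 38, 47, 72, 69, 67, 64, 51, 42, 43, 0, -3, 0, -1]
247 [1, 42, 51, 48, 62, 66, 65, 66, 48, 45, -4, -2, -2, 2]
250 [-1, 9, 52, 49, 68, 75, 82, 70, 43, 45, 9, -2, -3, -5]
253 [2, 11, 45, 41, 69, 72, 66, 71, 42, 146, 13, -1, 1, 1]
256 [2, 5, 43, 45, 148, 149, 145, 42, 46, 139, 49, -3, 1, -2]
259 [-1, 3, 10, 41, 52, 64, 70, 66, 63, 125, 43, 1, -1, 6]
262 [1, 3, 48, 40, 40, 68, 67, 61, 63, 42, 45, 34, 35, -4]
265 [0, 1, 8, 47, 118, 62, 66, 80, 88, 45, 41, 31, 0, -3]
268 [1, 1, 8, 49, 104, 79, 95, 97, 106, 87, 92, 6, 1462, -5]
271 [-1, -2, 11, 39, 91, 88, 128, 132, 137, 46, 41, 42, 3, 3]
274 [-5, -2, 3, 46, 43, 44, 50, 35, 3, 6, 12, 12, -4, -4]
277 [0, 0, 1, 14, 13, 3, 9, 8, 11, 10, 8, 5, 6, 5]
280 [-4, 1, 5, 15, 10, 5, 17, 2, 11, 8, 14, 11, 11, -5]
283 [-3, 4, 7, 14, 11, 12, 4, 45, 48, 40, 13, 13, 3, 4]
286 [3, 0, 1, -4, 13, 13, 11, 48, 68, 46, 4, 9, 5, 3]
289 [6, -3, 3, -1, 12, 9, 9, 49, 49, 43, 8, 9, 17, -5]
292 [-6, 2, -3, -3, 7, 18, 10, 16, 10, 9, 7, 7, 15, 12]
295 [0, -5, -1, 1, 8, 15, 2, 7, 6, -2, -1, 0, -3, 0]
298 [-2, 4, -3, -4, 2, 0, -2, -1, -3, 0, 1, 4, -4, 2]
[ 0.453  -0.033   0.0419] [ 0.5881 -0.0168  0.0674] [0.5161 0.0649 0.0209] [ 0.5963 -0.1162  0.0143] [ 0.4974 -0.1384  0.0039]
((537.3409423828125, -25.58893585205078), (225.5963134765625, 120.57793426513672), 0.2305903285741806)
```

View pics/crop.png

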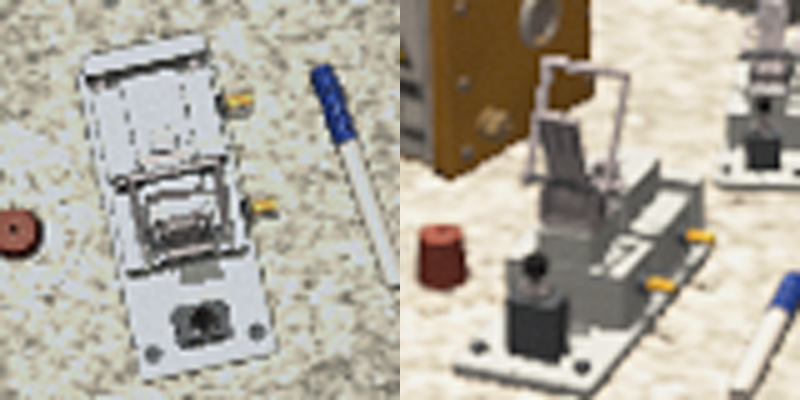

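The crop shows the large cell. The stop block with its buffer is nearest the robot (crop 200,322), the hook is at crop (165,155), and the loop and lever both stand up. So the cell's +x points away from the robot, leaning slightly left.

```bash
cat > m.py <<'E'
from h import *
np.set_printoptions(precision=4,suppress=True)
def ray(u,v,z,n):
    K,T,_=P(n); R=T[:3,:3];t=T[:3,3]; C=-R.T@t
    d=R.T@np.array([(u-K[0,2])/K[0,0],-(v-K[1,2])/K[1,1],-1]); return C+d*(z-C[2])/d[2]
E
python3 - <<'E'
from m import *
a=np.load("top.npz");im=a["im"].astype(int);X=pts(a["d"],"top")
sat=im.max(2)-im.min(2)
g=im.mean(2)
for v in range(274,297,2): print(v,"S",sat[v,298:338].tolist())
# dark stop block
m=((g<75)&(X[...,2]>0.03)); m[:276]=0;m[294:]=0;m[:,:305]=0;m[:,335:]=0
vs,us=np.nonzero(m);print("stop",us.mean(),vs.mean(),len(us),us.min(),us.max(),vs.min(),vs.max())
# high points
m=(X[...,2]>0.085)&(X[...,2]<0.16);m[:240]=0;m[280:]=0;m[:,:298]=0;m[:,332:]=0
for v,u in zip(*np.nonzero(m)): print((u,v),(X[v,u]*1000).round().astype(int),end=";")
b=np.load("scene.npz");X=pts(b["d"],"scene");print()
m=(X[...,2]>0.08)&(X[...,2]<0.16);m[:220]=0;m[265:]=0;m[:,:300]=0;m[:,332:]=0
for v,u in zip(*np.nonzero(m)): 
  if X[v,u,0]<.62: print((u,v),(X[v,u]*1000).round().astype(int),end=";")
E
```

```text
274 S [16, 11, 11, 18, 20, 10, 11, 9, 12, 10, 9, 7, 4, 10, 4, 2, 2, 6, 1, 7, 4, 6, 6, 4, 5, 6, 14, 11, 11, 10, 10, 10, 10, 11, 9, 21, 20, 12, 11, 16]
276 S [8, 13, 26, 20, 11, 10, 11, 2, 7, 1, 5, 3, 3, 3, 1, 10, 4, 10, 8, 7, 8, 8, 7, 9, 6, 9, 6, 11, 11, 11, 11, 12, 13, 11, 9, 20, 24, 25, 23, 26]
278 S [23, 18, 21, 15, 10, 12, 9, 9, 11, 13, 8, 13, 11, 12, 9, 10, 11, 8, 4, 3, 5, 3, 3, 12, 11, 11, 11, 12, 9, 9, 9, 12, 12, 8, 13, 15, 10, 9, 5, 13]
280 S [15, 23, 25, 23, 21, 25, 5, 13, 9, 11, 11, 10, 10, 11, 10, 11, 11, 9, 10, 9, 12, 10, 3, 5, 8, 5, 6, 6, 11, 11, 12, 10, 11, 11, 6, 19, 23, 25, 18, 6]
282 S [12, 19, 8, 9, 21, 23, 10, 5, 12, 9, 15, 10, 14, 11, 10, 11, 9, 10, 8, 8, 6, 10, 4, 2, 5, 5, 4, 6, 13, 11, 9, 9, 11, 10, 11, 12, 25, 17, 7, 11]
284 S [21, 22, 18, 20, 18, 23, 22, 7, 13, 12, 10, 12, 11, 12, 11, 11, 5, 3, 6, 4, 5, 7, 3, 4, 2, 7, 5, 5, 13, 11, 11, 12, 9, 10, 9, 7, 17, 22, 21, 24]
286 S [13, 22, 18, 6, 8, 18, 22, 5, 8, 11, 12, 9, 11, 10, 9, 9, 8, 4, 4, 3, 4, 2, 5, 3, 0, 4, 4, 4, 8, 10, 13, 10, 10, 10, 10, 11, 14, 25, 17, 7]
288 S [25, 25, 19, 14, 14, 19, 21, 24, 8, 12, 11, 
[... 19928 characters left out ...]
nt64(250)) [507 -49  90];(np.int64(320), np.int64(250)) [506 -53  92];(np.int64(321), np.int64(250)) [513 -51  89];(np.int64(307), np.int64(251)) [498 -17  83];(np.int64(309), np.int64(251)) [502 -20  82];(np.int64(312), np.int64(251)) [508 -25  81];(np.int64(314), np.int64(251)) [508 -32  82];(np.int64(315), np.int64(251)) [509 -34  83];(np.int64(316), np.int64(251)) [510 -37  83];(np.int64(317), np.int64(251)) [515 -37  81];(np.int64(318), np.int64(251)) [514 -41  82];(np.int64(319), np.int64(251)) [510 -47  85];(np.int64(320), np.int64(251)) [500 -57  92];(np.int64(321), np.int64(251)) [510 -53  88];(np.int64(316), np.int64(252)) [508 -38  81];(np.int64(318), np.int64(252)) [512 -42  81];
```

arm_command(
  deltas=[1, 0, 0, 0, 0.1135, 1, 0, 0, 0, 0.1135, 1, 0.03, -0.038, 0, 0, 1, 0.03, -0.038, 0, 0, 1, 0.03, -0.038, 0, 0, 1, 0.03, -0.038, 0, 0, 1, 0.03, -0.038, 0, 0, 1, 0.03, -0.038, 0, 0, 1, 0.03, -0.038, 0, 0, 1, 0.03, -0.038, 0, 0, 1, 0.03, -0.038, 0, 0, 1, 0.03, -0.038, 0, 0],
  newtons=30,
)

```text
time: 1.6
position: [0.4791, -0.1306, 0.2223]
tool_rot: [0.995, 0.105, -0.0, -0.0]
ft_force: [-0.4, 0.6, 0.6]
grip_width: 0.0874
grip_force: 0.0
```

```bash
cat >> m.py <<'E'
piv=np.array([.510,-.0285]);th=np.radians(12.0)
def tc(): # TCP in cell frame (mm, rel pivot), angle err deg, force in cell axes
    o=status.get_obs();p=o["position"];q=o["tool_rot"]
    from scipy.spatial.transform import Rotation as R
    M=R.from_quat(q).as_matrix();c,s=np.cos(th),np.sin(th);A=np.array([[c,s],[-s,c]])
    xy=A@(p[:2]-piv)*1000;f=o["ft_force"];fc=A@f[:2]
    print("t%.2f cell x%.1f y%.1f z%.1f ang%.2f F %.1f %.1f %.1f w%.1f g%.1f"%(o["time"],*xy,p[2]*1000-75,np.degrees(np.arctan2(M[1,0],M[0,0])),*fc,f[2],o["grip_width"]*1000,o["grip_force"]),"tilt",M[:2,2])
E
python3 - <<'E'
from m import *
tc()
print(ray(320,286.8,.045,"top"),ray(313,253,.077,"top"))
c,s=np.cos(th),np.sin(th)
for n,x,y,z in(("pivot",0,0,75),("hooklip",53,0,78),("stop",-50,0,45),("bar",27,0,146),("tip",-15,0,135),("plate nr",-80,0,10)):
    w=np.array([piv[0]+(c*x-s*y)/1e3,piv[1]+(s*x+c*y)/1e3,z/1e3]);print(n,proj(w,"top"),proj(w,"scene"))
E
```

```text
t1.60 cell x-51.5 y-93.4 z147.3 ang12.01 F -0.2 0.7 0.6 w87.4 g0.0 tilt [-0.0004  0.0002]
[ 0.4615 -0.0385  0.045 ] [ 0.5509 -0.0195  0.077 ]
pivot [316.3691 268.1144] [313.4165 252.9369]
hooklip [312.2582 248.9665] [321.0494 243.8641]
stop [320.1594 286.9634] [306.0902 271.2211]
bar [314.2717 255.0876] [316.9261 224.5935]
tip [317.6856 271.4035] [310.697  234.5924]
plate nr [322.2824 298.2606] [301.7461 288.2553]
```

arm_command(
  deltas=[1, 0.0262, -0.0311, 0, 0, 1, 0.0262, -0.0311, 0, 0, 1, 0.0262, -0.0312, 0, 0, 1, 0, 0, 0.02, 0, 1, 0, 0, 0.02, 0, 1, 0, 0, 0, 0],
)

```text
time: 2.35
position: [0.5346, -0.0239, 0.1809]
tool_rot: [0.994, 0.105, -0.002, -0.001]
ft_force: [-0.2, 0.8, -1.2]
grip_width: 0.0874
grip_force: 0.0
```

```bash
python3 - <<'E'
from m import *
tc()
a,_=imaging.camera("top");b,d=imaging.camera("scene")
A=cv2.resize(a[222:302,270:350],(400,400),interpolation=cv2.INTER_CUBIC)
B=cv2.resize(b[192:272,280:360],(400,400),interpolation=cv2.INTER_CUBIC)
cv2.imwrite("pics/c2.png",np.hstack([A,B])[...,::-1])
E
```

```text
t2.35 cell x25.1 y-0.6 z105.9 ang12.04 F -0.1 0.8 -1.2 w87.4 g0.0 tilt [-0.0045  0.0011]
```

View pics/c2.png

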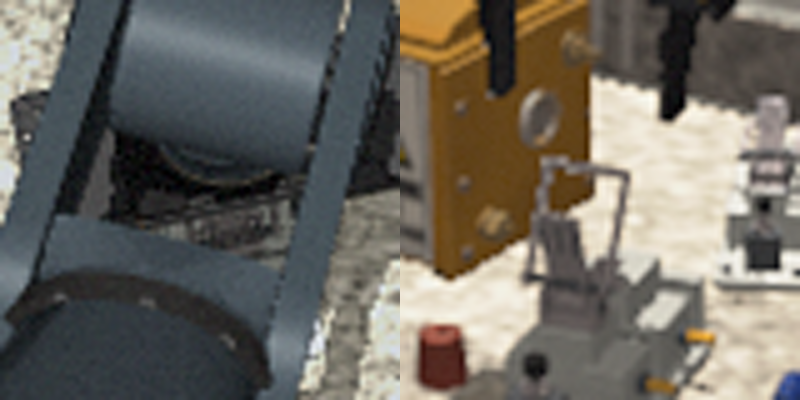

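The scene view shows the open fingertips at crop (500,95) and (672,115), straddling the loop's bar at (545,160)–(625,178). The top view is blocked by the arm. Next: lower and pinch.

arm_command(
  deltas=[1, 0.001, -0.0005, 0.016, 0, 1, 0.001, 0, 0.016, 0, 1, 0, 0, 0.015, 0, 0.4, 0, 0, 0, 0, 0.4, 0, 0, 0, 0, -0.2, 0, 0, 0, 0, -0.2, 0, 0, 0, 0, -0.2, 0, 0, 0, 0, -0.2, 0, 0, 0, 0],
  newtons=25,
)

```text
time: 3.58
position: [0.5383, -0.0226, 0.136]
tool_rot: [0.995, 0.104, 0.001, -0.001]
ft_force: [0.8, 4.5, 4.1]
grip_width: 0.0485
grip_force: 25.0
```

```bash
python3 - <<'E'
from m import *
tc()
b,d=imaging.camera("scene")
B=cv2.resize(b[202:272,280:350],(560,560),interpolation=cv2.INTER_CUBIC)
cv2.imwrite("pics/c3.png",B[...,::-1])
E
```

```text
t3.58 cell x28.9 y-0.1 z61.0 ang11.99 F 1.7 4.3 4.1 w48.5 g25.0 tilt [0.001  0.0014]
```

View pics/c3.png

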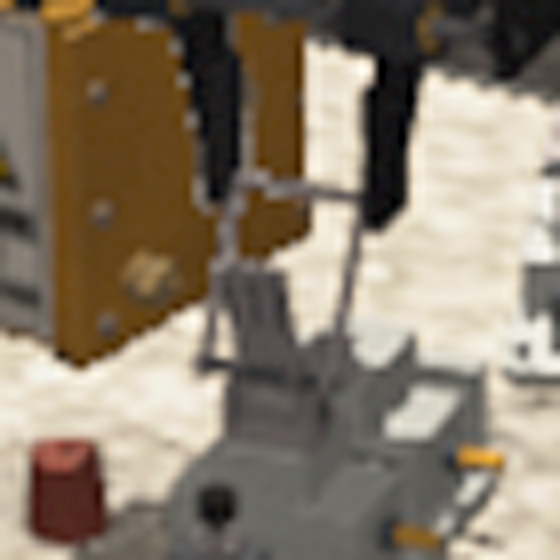

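The loop is pinched at its bar. The tips are at crop (215,205) and (380,225), with the bar about 8 mm above them. Next I work out the arc.

```bash
python3 - <<'E'
from m import *
from scipy.optimize import fsolve
bar=lambda L,r: np.array([16*np.cos(L+np.pi/3+.166)+62*np.cos(r),16*np.sin(L+np.pi/3+.166)+62*np.sin(r)])
i=lambda b,g:fsolve(lambda q:bar(*q)-b,g)
s=i([27.5,69],[.77,1.03]);e=i([59.5,10],[.4,0]);print("start",s,"end",e,"low",i([59.5,-4],[.4,-.2]),i([61.5,-4],[.3,-.2]),"seat",i([51,-4],[.9,-.2]))
W=[bar(*(s+(e-s)*k/10)) for k in range(11)];print(np.array(W));print(np.diff(W,axis=0))
E
```

```text
start [0.6021 1.0402] end [ 0.497  -0.0944] low [ 0.3071 -0.3281] [ 0.1858 -0.3244] seat [ 0.9143 -0.2876]
[[27.5    69.    ]
 [33.5162 65.1439]
 [39.054  60.6484]
 [44.0444 55.5719]
 [48.4253 49.9802]
 [52.1423 43.9455]
 [55.1499 37.5459]
 [57.4115 30.8641]
 [58.9    23.9865]
 [59.5985 17.0017]
 [59.5    10.    ]]
[[ 6.0162 -3.8561]
 [ 5.5378 -4.4955]
 [ 4.9904 -5.0765]
 [ 4.3809 -5.5918]
 [ 3.7171 -6.0347]
 [ 3.0076 -6.3996]
 [ 2.2615 -6.6818]
 [ 1.4885 -6.8777]
 [ 0.6985 -6.9848]
 [-0.0985 -7.0017]]
```

arm_command(
  deltas=[-0.2, 0.006, 0, 0.0039, 0, -0.2, 0.0055, 0, 0.0045, 0, -0.2, 0.005, 0, 0.0051, 0, -0.2, 0.0044, 0, 0.0056, 0, -0.2, 0.0037, 0, 0.006, 0, -0.2, 0.003, 0, 0.0064, 0, -0.2, 0.0023, 0, 0.0067, 0, -0.2, 0.0015, 0, 0.0069, 0, -0.2, 0, 0, 0, 0, -0.2, 0, 0, 0, 0],
  newtons=25,
)

```text
time: 4.88
position: [0.5676, -0.0163, 0.0897]
tool_rot: [0.995, 0.105, -0.001, -0.001]
ft_force: [-1.6, 5.8, 0.5]
grip_width: 0.0486
grip_force: 25.0
```

```bash
python3 - <<'E'
from m import *
tc()
b,d=imaging.camera("scene")
B=cv2.resize(b[212:272,290:350],(560,560),interpolation=cv2.INTER_CUBIC)
cv2.imwrite("pics/c4.png",B[...,::-1])
E
```

```text
t4.88 cell x58.9 y-0.0 z14.7 ang12.02 F -0.4 6.0 0.5 w48.6 g25.0 tilt [-0.0027  0.0011]
```

View pics/c4.png

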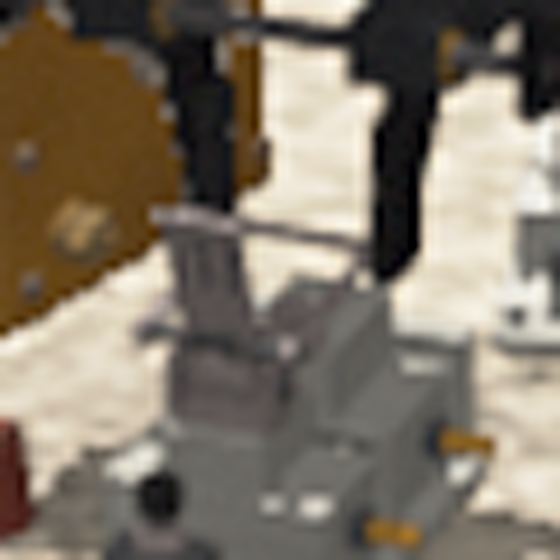

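The loop is now almost level, still pinched, with the bar beyond the hook. I move a little further out and then lower, feeling for contact.

arm_command(
  deltas=[-0.2, 0.001, 0, 0.005, 0, -0.2, 0.001, 0, 0.005, 0, -0.2, 0.0005, 0, 0.004, 0, -0.2, 0, 0, 0.002, 0, -0.2, 0, 0, 0.002, 0, -0.2, 0, 0, 0, 0],
)

```text
time: 5.68
position: [0.5681, -0.016, 0.0731]
tool_rot: [0.994, 0.105, -0.003, -0.001]
ft_force: [-5.9, 4.4, 12.3]
grip_width: 0.0485
grip_force: 25.0
```

```bash
python3 -c "
from m import *
tc()"
```

```text
t5.67 cell x59.4 y0.1 z-1.9 ang12.06 F -4.9 5.5 12.3 w48.5 g25.0 tilt [-0.0065  0.0006]
```

Contact came at the height of the lip's top, so the bar isn't far enough out. I raise it, go further out and lower again.

arm_command(
  deltas=[-0.2, 0, 0, -0.003, 0, -0.2, 0.001, 0, -0.002, 0, -0.2, 0.0015, 0, 0, 0, -0.2, 0.0015, 0, 0, 0, -0.2, 0, 0, 0, 0, -0.2, 0, 0, 0, 0],
)

```text
time: 6.42
position: [0.5684, -0.0157, 0.0756]
tool_rot: [0.994, 0.106, -0.007, -0.001]
ft_force: [-9.5, 0.4, 1.5]
grip_width: 0.0488
grip_force: 25.0
```

```bash
python3 - <<'E'
from m import *
tc()
b,d=imaging.camera("scene")
B=cv2.resize(b[215:265,295:345],(600,600),interpolation=cv2.INTER_CUBIC)
cv2.imwrite("pics/c5.png",B[...,::-1])
E
```

```text
t6.42 cell x59.8 y0.4 z0.6 ang12.15 F -9.2 2.4 1.5 w48.8 g25.0 tilt [-0.0148  0.0001]
```

View pics/c5.png

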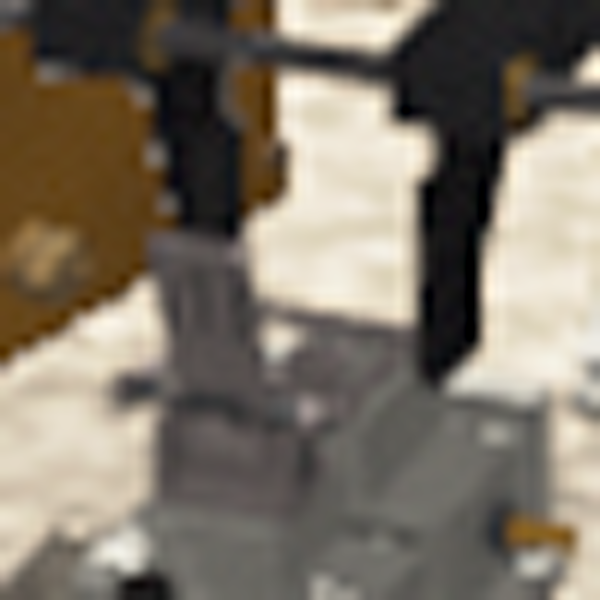

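The fingers still hold the bar ends. The −9 N along x is the lever's friction, so the arm lags behind its command. I push further out.

arm_command(
  deltas=[-0.2, 0.0015, 0, 0, 0, -0.2, 0.0015, 0, 0, 0, -0.2, 0, 0, 0, 0, -0.2, 0, 0, 0, 0],
  newtons=35,
)

```text
time: 6.98
position: [0.5689, -0.0154, 0.075]
tool_rot: [0.994, 0.106, -0.01, -0.001]
ft_force: [-12.3, -1.8, 1.0]
grip_width: 0.0481
grip_force: 35.0
```

```bash
python3 -c "
from m import *
tc()"
```

```text
t6.97 cell x60.3 y0.6 z0.0 ang12.20 F -12.4 0.8 1.0 w48.1 g35.0 tilt [-0.0203 -0.0003]
```

```bash
cat >> m.py <<'E'
def cellpts(n="scene"):
    im,d=imaging.camera(n);X=pts(d,n);c,s=np.cos(th),np.sin(th)
    x=X[...,0]-piv[0];y=X[...,1]-piv[1]
    return im,np.stack([c*x+s*y,-s*x+c*y,X[...,2]-.075],-1)*1000
E
python3 - <<'E'
from m import *
im,C=cellpts()
tc()
x,y,z=C[...,0],C[...,1],C[...,2]
print("handle");
for lo in range(15,70,8):
    m=(abs(y)<14)&(x>-40)&(x<30)&(z>lo)&(z<lo+8);print(lo,m.sum(),np.median(x[m]) if m.any() else 0,np.median(y[m]) if m.any() else 0)
print("near bar, rows of pixels (u,v,x,y,z)")
for u in range(317,333,2):
    for v in range(236,252):
        if 38<x[v,u]<75 and abs(y[v,u])<24 and z[v,u]>-3: print((u,v),C[v,u].round().astype(int),im[v,u],end=" ")
    print()
E
```

```text
t7.03 cell x60.3 y0.6 z0.0 ang12.20 F -12.0 1.1 1.7 w48.2 g35.0 tilt [-0.0202 -0.0003]
handle
15 27 -3.722632096340182 -0.06681915649610928
23 22 -4.484908238344676 -0.4696585734704919
31 19 -8.060158674159704 1.7431194793793385
39 20 -9.326234825989886 -2.153955630963852
47 21 -10.964703018582249 3.3062094592704763
55 17 -13.95577836662069 -1.6425719070790041
63 0 0 0
near bar, rows of pixels (u,v,x,y,z)
(317, 241) [52 11 10] [118 109 104] (317, 242) [58 14  4] [165 155 139] 
(319, 241) [57  8  9] [104  95  94] (319, 242) [64 11  2] [171 160 147] (319, 243) [56  7  3] [187 178 164] (319, 244) [50  5  3] [112 107 103] (319, 245) [47  3  2] [88 80 79] (319, 246) [50  5 -3] [90 84 82] (319, 247) [43  2 -2] [89 82 81] 
(321, 241) [61  3  8] [114 104 101] (321, 242) [61  3  4] [89 84 82] (321, 244) [54  1  2] [96 89 87] (321, 245) [46 -3  3] [92 84 82] (321, 246) [44 -3  1] [86 79 78] 
(323, 242) [53 -6 10] [93 86 85] (323, 243) [57 -4  4] [109 104 101] (323, 244) [56 -4  2] [113 104 102] (323, 245) [49 -8  3] [95 89 85] 
(325, 242) [ 53 -12  11] [90 84 83] (325, 243) [59 -9  4] [94 92 88] 
(327, 242) [ 56 -16  10] [121 111 106] (327, 243) [ 58 -15   6] [95 88 85] (327, 244) [ 47 -20   9] [102  95  94] 
(329, 238) [ 52 -24  25] [172 160 140] (329, 242) [ 53 -23  13] [112 103  96] (329, 243) [ 56 -22   8] [70 66 63] (329, 245) [ 53 -23   4] [77 75 73]
```

The handle is still at about 0.78 rad, so the lever hasn't turned yet. Its line also puts the pivot about 3 mm further along x than I assumed. I pull harder with a firmer grip.

arm_command(
  deltas=[-0.2, 0, 0, -0.002, 0, -0.2, 0.002, 0, 0, 0, -0.2, 0.002, 0, 0, 0, -0.2, 0.002, 0, 0, 0, -0.2, 0, 0, 0, 0, -0.2, 0, 0, 0, 0],
  newtons=55,
)

```text
time: 7.78
position: [0.5761, -0.014, 0.0772]
tool_rot: [0.994, 0.106, -0.009, -0.001]
ft_force: [-10.3, -0.8, 1.1]
grip_width: 0.0476
grip_force: 55.0
```

```bash
cat >> m.py <<'E'
def lever():
    im,C=cellpts();x,y,z=C[...,0],C[...,1],C[...,2]
    m=(abs(y)<14)&(x>-45)&(x<35)&(z>16)&(z<62)
    p=np.polyfit(z[m],x[m],1);r=abs(np.polyval(p,z[m])-x[m])<6;p=np.polyfit(z[m][r],x[m][r],1)
    print("lever %.3f x0 %.1f n%d"%(np.pi/2-np.arctan(p[0])-np.pi/3,p[1],r.sum())); return im,C
E
python3 -c "
from m import *
tc();lever()"
```

```text
t7.78 cell x67.7 y0.4 z2.2 ang12.16 F -10.3 1.3 1.1 w47.6 g55.0 tilt [-0.0174 -0.0001]
lever 0.325 x0 2.3 n133
```

The lever is now at 0.325, so the bar clears the lip tip by about 8 mm. Lowering along the arc.

arm_command(
  deltas=[-0.2, -0.0005, 0, 0.003, 0, -0.2, -0.0005, 0, 0.003, 0, -0.2, -0.0005, 0, 0.003, 0, -0.2, -0.0005, 0, 0.002, 0, -0.2, 0, 0, 0.001, 0, -0.2, 0, 0, 0, 0],
)

```text
time: 8.57
position: [0.5768, -0.0141, 0.0665]
tool_rot: [0.994, 0.105, -0.006, -0.001]
ft_force: [-7.5, 2.0, 4.6]
grip_width: 0.0473
grip_force: 55.0
```

```bash
python3 -c "
from m import *
tc();lever()"
```

```text
t8.57 cell x68.4 y0.2 z-8.5 ang12.11 F -6.9 3.6 4.6 w47.3 g55.0 tilt [-0.0113  0.0003]
lever 0.143 x0 1.9 n136
```

arm_command(
  deltas=[-0.2, -0.001, 0, 0.001, 0, -0.2, -0.001, 0, 0.001, 0, -0.2, -0.001, 0, 0.001, 0, -0.2, 0, 0, 0, 0],
)

```text
time: 9.12
position: [0.5762, -0.0144, 0.0639]
tool_rot: [0.994, 0.105, -0.003, -0.001]
ft_force: [-2.8, 3.9, 3.7]
grip_width: 0.0472
grip_force: 55.0
```

```bash
python3 -c "
from m import *
tc();lever()"
```

```text
t9.12 cell x67.7 y0.0 z-11.1 ang12.06 F -2.0 4.4 3.7 w47.2 g55.0 tilt [-0.0061  0.0007]
lever 0.149 x0 1.6 n128
```

arm_command(
  deltas=[-0.2, 0, 0, 0.001, 0, -0.2, 0, 0, 0.001, 0, -0.2, 0, 0, 0, 0],
)

```text
time: 9.55
position: [0.576, -0.0144, 0.0631]
tool_rot: [0.994, 0.105, -0.003, -0.001]
ft_force: [-5.4, 3.0, 12.2]
grip_width: 0.0475
grip_force: 55.0
```

arm_command(
  deltas=[-0.2, 0, 0, 0.001, 0, -0.2, 0, 0, 0.001, 0, -0.2, 0, 0, 0, 0],
)

```text
time: 9.93
position: [0.5762, -0.0144, 0.0627]
tool_rot: [0.994, 0.105, -0.003, -0.0]
ft_force: [-7.3, 3.3, 21.8]
grip_width: 0.0472
grip_force: 55.0
```

Contact with the ridge at TCP z≈63.5 mm, well below the lip's height. I ease off to a light touch and draw the bar back under the lip.

arm_command(
  deltas=[-0.2, 0, 0, -0.0015, 0, -0.2, 0, 0, -0.0015, 0, -0.2, -0.002, 0, 0, 0, -0.2, -0.002, 0, 0, 0, -0.2, -0.002, 0, 0, 0, -0.2, -0.002, 0, 0, 0, -0.2, 0, 0, 0, 0],
)

```text
time: 10.8
position: [0.5763, -0.0151, 0.0641]
tool_rot: [0.995, 0.103, 0.006, -0.0]
ft_force: [7.8, 11.1, 0.1]
grip_width: 0.0474
grip_force: 55.0
```

```bash
python3 -c "
from m import *
tc();lever()"
```

```text
t10.80 cell x67.6 y-0.7 z-10.9 ang11.86 F 9.9 9.2 0.1 w47.4 g55.0 tilt [0.0113 0.0018]
lever 0.167 x0 2.7 n132
```

arm_command(
  deltas=[-0.2, -0.002, -0.001, 0.0005, 0, -0.2, -0.002, 0, 0.0005, 0, -0.2, -0.002, 0, 0, 0, -0.2, 0, 0, 0, 0],
)

```text
time: 11.35
position: [0.5715, -0.016, 0.0635]
tool_rot: [0.995, 0.104, 0.007, 0.0]
ft_force: [8.3, 9.7, 0.3]
grip_width: 0.0476
grip_force: 55.0
```

```bash
python3 -c "
from m import *
tc();lever()"
```

```text
t11.35 cell x62.8 y-0.6 z-11.5 ang11.90 F 10.1 7.8 0.3 w47.6 g55.0 tilt [0.014  0.0005]
lever 0.424 x0 2.4 n135
```

arm_command(
  deltas=[-0.2, -0.002, -0.001, 0, 0, -0.2, -0.002, 0, 0, 0, -0.2, -0.001, 0, 0, 0, -0.2, 0, 0, 0, 0],
)

```text
time: 11.9
position: [0.5672, -0.0167, 0.0636]
tool_rot: [0.995, 0.104, 0.008, 0.001]
ft_force: [9.1, 9.0, -0.2]
grip_width: 0.0472
grip_force: 55.0
```

```bash
python3 -c "
from m import *
tc();lever()"
```

```text
t11.90 cell x58.4 y-0.4 z-11.4 ang11.93 F 10.8 6.9 -0.2 w47.2 g55.0 tilt [ 0.0156 -0.0007]
lever 0.738 x0 2.1 n114
```

arm_command(
  deltas=[-0.2, -0.0015, 0, 0, 0, -0.2, -0.0015, 0, 0, 0, -0.2, 0, 0, 0, 0],
)

```text
time: 12.32
position: [0.5651, -0.0172, 0.0637]
tool_rot: [0.995, 0.104, 0.009, 0.001]
ft_force: [9.8, 9.3, 0.1]
grip_width: 0.0473
grip_force: 55.0
```

arm_command(
  deltas=[-0.2, -0.001, 0, 0, 0, -0.2, -0.001, 0, 0, 0, -0.2, 0, 0, 0, 0],
)

```text
time: 12.7
position: [0.5646, -0.0174, 0.0639]
tool_rot: [0.995, 0.103, 0.01, 0.001]
ft_force: [12.7, 10.5, -2.2]
grip_width: 0.0473
grip_force: 55.0
```

```bash
python3 -c "
from m import *
tc();lever()"
```

```text
t12.70 cell x55.7 y-0.5 z-11.1 ang11.86 F 14.6 7.7 -2.2 w47.3 g55.0 tilt [ 0.0205 -0.0003]
lever 0.958 x0 1.1 n98
```

The bar is seated: pull force is rising at the hook face and the lever reads 0.96. I take the strain off, then release.

arm_command(
  deltas=[-0.2, 0.0025, -0.001, 0, 0, -0.2, 0.0025, -0.001, 0, 0, -0.2, 0.001, 0, 0, 0, -0.2, 0, 0, 0, 0],
)

```text
time: 13.25
position: [0.5645, -0.0166, 0.0634]
tool_rot: [0.994, 0.105, 0.004, 0.002]
ft_force: [6.4, -2.1, 2.9]
grip_width: 0.0475
grip_force: 55.0
```

```bash
python3 -c "
from m import *
tc();lever()"
```

```text
t13.25 cell x55.7 y0.3 z-11.6 ang12.09 F 5.8 -3.4 2.9 w47.5 g55.0 tilt [ 0.0084 -0.0035]
lever 0.941 x0 0.5 n98
```

arm_command(
  deltas=[-0.2, 0.002, 0, 0, 0, 0.4, 0, 0, 0, 0, 0.4, 0, 0, 0, 0, 0.4, 0, 0, 0, 0, 0.6, 0, 0, -0.005, 0, 0.6, 0, 0, -0.02, 0, 0.6, 0, 0, -0.04, 0, 0.6, 0, 0, -0.04, 0, 0.6, 0, 0, 0, 0],
)

```text
time: 14.42
position: [0.5647, -0.0145, 0.1709]
tool_rot: [0.994, 0.105, 0.004, 0.001]
ft_force: [-0.2, 1.1, -0.6]
grip_width: 0.0698
grip_force: 0.0
```

```bash
python3 - <<'E'
from m import *
tc();im,C=lever()
B=cv2.resize(im[215:275,290:350],(600,600),interpolation=cv2.INTER_CUBIC)
cv2.imwrite("pics/c6.png",B[...,::-1])
E
```

```text
t14.43 cell x56.4 y2.4 z95.9 ang12.03 F -0.0 1.1 -0.6 w69.8 g0.0 tilt [ 0.0073 -0.0015]
lever 0.988 x0 2.6 n96
```

View pics/c6.png

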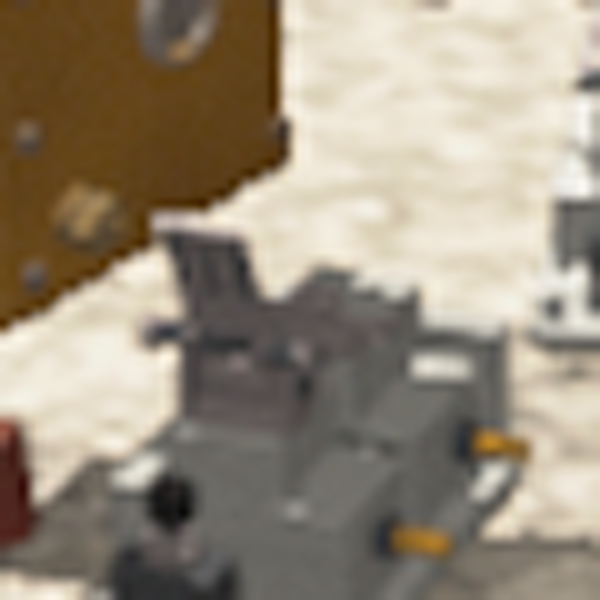

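The released loop lies on the hook side with its bar at the hook (around crop 330,280), and the handle leans back at about 0.96. Next I shut the fingers and come down on the hook side of the handle.

arm_command(
  deltas=[-1, -0.022, 0.0012, 0, 0, -1, -0.022, 0.0012, 0, 0, -1, 0, 0, 0, 0, -1, 0, 0, 0, 0, -1, 0, 0, 0.025, 0, -1, 0, 0, 0.023, 0, -1, 0, 0, 0, 0],
  newtons=20,
)

```text
time: 15.35
position: [0.5195, -0.0253, 0.1178]
tool_rot: [0.994, 0.105, -0.002, -0.001]
ft_force: [-0.2, -0.3, -0.3]
grip_width: 0.0078
grip_force: 0.0
```

```bash
python3 -c "
from m import *
tc()"
```

```text
t15.35 cell x10.0 y1.2 z42.8 ang12.04 F -0.2 -0.3 -0.3 w7.8 g0.0 tilt [-0.0034  0.0011]
```

arm_command(
  deltas=[-1, -0.008, 0, -0.003, 0, -1, -0.008, 0, 0, 0, -1, -0.006, 0, 0.002, 0, -1, -0.006, 0, 0.003, 0, -1, -0.006, 0, 0.004, 0, -1, -0.005, 0, 0.005, 0, -1, -0.005, 0, 0.006, 0, -1, 0, 0, 0, 0],
)

```text
time: 16.35
position: [0.4778, -0.0354, 0.1029]
tool_rot: [0.995, 0.105, 0.001, 0.001]
ft_force: [3.2, -0.2, 2.0]
grip_width: 0.0005
grip_force: 1.2
```

```bash
python3 -c "
from m import *
tc();lever()"
```

```text
t16.35 cell x-33.0 y-0.1 z27.9 ang12.01 F 3.1 -0.9 2.0 w0.5 g1.2 tilt [ 0.0024 -0.0009]
lever 0.607 x0 -37.2 n86
```

The fingers' position implies a lever of about 1.57. I lift over the tip and press down on the handle's end.

arm_command(
  deltas=[-1, 0.002, 0, -0.008, 0, -1, 0, 0, -0.008, 0, -1, -0.011, 0, 0, 0, -1, -0.011, 0, 0, 0, -1, 0, 0, 0.004, 0, -1, 0, 0, 0.004, 0, -1, 0, 0, 0, 0],
)

```text
time: 17.27
position: [0.4574, -0.039, 0.1099]
tool_rot: [0.995, 0.105, -0.0, -0.0]
ft_force: [0.4, 0.6, 0.7]
grip_width: 0.0004
grip_force: 0.0
```

```bash
python3 - <<'E'
from m import *
tc();im,d=imaging.camera("scene")
B=cv2.resize(im[215:275,280:340],(600,600),interpolation=cv2.INTER_CUBIC)
cv2.imwrite("pics/c7.png",B[...,::-1])
E
```

```text
t17.27 cell x-53.7 y0.6 z34.9 ang12.02 F 0.6 0.5 0.7 w0.4 g0.0 tilt [-0.0007  0.0003]
```

View pics/c7.png

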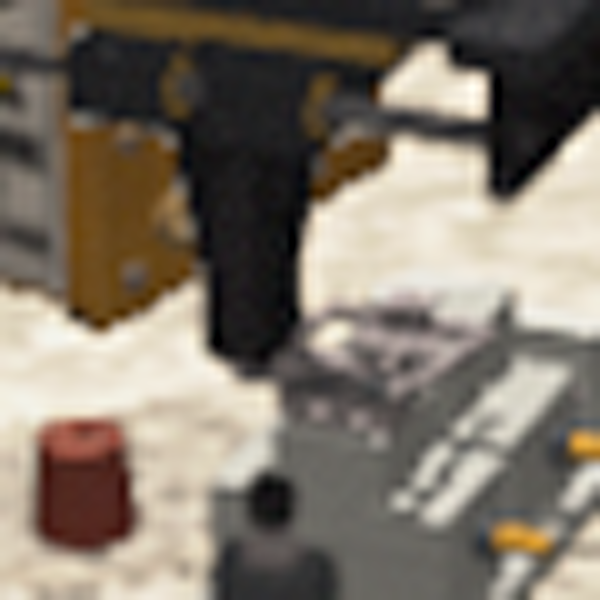

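The fingers stand above the handle's end (crop 250,365), with the buffer in front at (270,490). Pressing down.

arm_command(
  deltas=[-1, 0, 0, 0.004, 0, -1, 0, 0, 0.004, 0, -1, 0, 0, 0.004, 0, -1, 0, 0, 0.003, 0, -1, 0, 0, 0.003, 0, -1, 0, 0, 0.002, 0, -1, 0, 0, 0, 0],
)

```text
time: 18.2
position: [0.4578, -0.039, 0.0903]
tool_rot: [0.995, 0.105, 0.0, 0.0]
ft_force: [0.5, -0.3, 0.3]
grip_width: 0.0005
grip_force: 0.2
```

arm_command(
  deltas=[-1, 0, 0, 0.001, 0, -1, 0, 0, 0.001, 0, -1, 0, 0, 0, 0],
)

```text
time: 18.58
position: [0.4576, -0.0391, 0.0884]
tool_rot: [0.995, 0.105, 0.0, 0.0]
ft_force: [-0.7, 0.2, 1.5]
grip_width: -0.0
grip_force: 0.8
```

arm_command(
  deltas=[-1, 0, 0, 0.001, 0, -1, 0, 0, 0.001, 0, -1, 0, 0, 0, 0],
)

```text
time: 18.95
position: [0.4574, -0.0391, 0.0863]
tool_rot: [0.995, 0.105, -0.0, 0.0]
ft_force: [-1.1, -0.8, 0.6]
grip_width: 0.0004
grip_force: 0.7
```

```bash
python3 - <<'E'
from m import *
tc();im,C=cellpts();x,y,z=C[...,0],C[...,1],C[...,2]
for lo in range(-70,5,6):
    m=(abs(y)<13)&(x>=lo)&(x<lo+6)&(z>-12)&(z<45)
    if m.any(): print(lo,m.sum(),np.percentile(z[m],[5,50,95]).round(1),im[m].mean(0).round())
E
```

```text
t18.95 cell x-53.7 y0.6 z11.3 ang12.02 F -1.2 -0.6 0.6 w0.4 g0.7 tilt [-0. -0.]
-70 38 [13.  27.2 43.3] [60. 57. 54.]
-64 57 [11.  29.2 44.2] [47. 44. 43.]
-58 17 [ 7.4 22.3 36.9] [36. 35. 35.]
-52 15 [-11.8   7.9  39.1] [48. 46. 45.]
-46 17 [-11.5   8.9  34.5] [41. 40. 39.]
-40 5 [-7.7  5.9  7.9] [65. 62. 61.]
-34 1 [7.4 7.4 7.4] [74. 70. 68.]
-28 3 [5.2 5.2 6.2] [81. 76. 74.]
-22 10 [-0.9  3.   6.6] [103.  95.  93.]
-16 7 [-0.4  3.7  8. ] [111. 103. 101.]
-10 14 [-11.6   1.2   7.5] [123. 116. 112.]
-4 14 [-9.5  2.   5.2] [118. 109. 106.]
2 10 [3.5 4.5 6.7] [173. 160. 155.]
```

The handle follows the fingers and is past centre, so the force is low. I keep feeling downwards in small steps.

arm_command(
  deltas=[-1, 0, 0, 0.001, 0, -1, 0, 0, 0.001, 0, -1, 0, 0, 0, 0],
)

```text
time: 19.38
position: [0.4573, -0.039, 0.0843]
tool_rot: [0.995, 0.105, -0.0, -0.0]
ft_force: [-0.4, -0.5, 1.4]
grip_width: 0.0003
grip_force: 0.5
```

arm_command(
  deltas=[-1, 0, 0, 0.001, 0, -1, 0, 0, 0.001, 0, -1, 0, 0, 0, 0],
)

```text
time: 19.75
position: [0.4574, -0.039, 0.0823]
tool_rot: [0.995, 0.105, 0.0, -0.0]
ft_force: [-1.0, -1.0, 0.3]
grip_width: 0.0006
grip_force: 0.4
```

arm_command(
  deltas=[-1, 0, 0, 0.001, 0, -1, 0, 0, 0.001, 0, -1, 0, 0, 0, 0],
)

```text
time: 20.12
position: [0.4574, -0.039, 0.0803]
tool_rot: [0.995, 0.105, 0.0, -0.0]
ft_force: [-1.2, -0.6, 1.0]
grip_width: 0.0002
grip_force: 0.2
```

arm_command(
  deltas=[-1, 0, 0, 0.001, 0, -1, 0, 0, 0.001, 0, -1, 0, 0, 0, 0],
)

```text
time: 20.5
position: [0.4575, -0.0391, 0.0784]
tool_rot: [0.995, 0.105, 0.0, 0.0]
ft_force: [0.6, -0.3, 0.1]
grip_width: 0.0007
grip_force: 0.1
```

arm_command(
  deltas=[-1, 0, 0, 0.001, 0, -1, 0, 0, 0.001, 0, -1, 0, 0, 0, 0],
)

```text
time: 20.88
position: [0.4575, -0.0391, 0.0764]
tool_rot: [0.995, 0.105, 0.0, 0.0]
ft_force: [-1.7, 0.0, 0.4]
grip_width: 0.0005
grip_force: 0.2
```

```bash
python3 - <<'E'
from m import *
tc();im,C=cellpts();x,y,z=C[...,0],C[...,1],C[...,2]
for lo in range(-58,5,6):
    m=(abs(y)<13)&(x>=lo)&(x<lo+6)&(z>-12)&(z<45)&(im.mean(2)>50)
    if m.any(): print(lo,m.sum(),np.percentile(z[m],[5,50,95]).round(1))
B=cv2.resize(im[225:275,285:335],(600,600),interpolation=cv2.INTER_CUBIC)
cv2.imwrite("pics/c8.png",B[...,::-1])
E
```

```text
t20.88 cell x-53.6 y0.6 z1.4 ang12.02 F -1.7 0.4 0.4 w0.5 g0.2 tilt [ 0.0002 -0.    ]
-58 5 [-10.1  -0.8   2. ]
-52 5 [-10.   -0.8   1.1]
-46 3 [ 0.8  2.  27.2]
-40 1 [-4.5 -4.5 -4.5]
-34 8 [-4.4  0.3  2.2]
-28 2 [0.3 0.7 1.1]
-22 10 [-8.4  0.3  3. ]
-16 10 [-1.2  2.2  6.2]
-10 15 [-11.5  -0.5   6. ]
-4 16 [-2.5  3.4  7.1]
2 8 [-5.1  3.2  5.5]
```

View pics/c8.png

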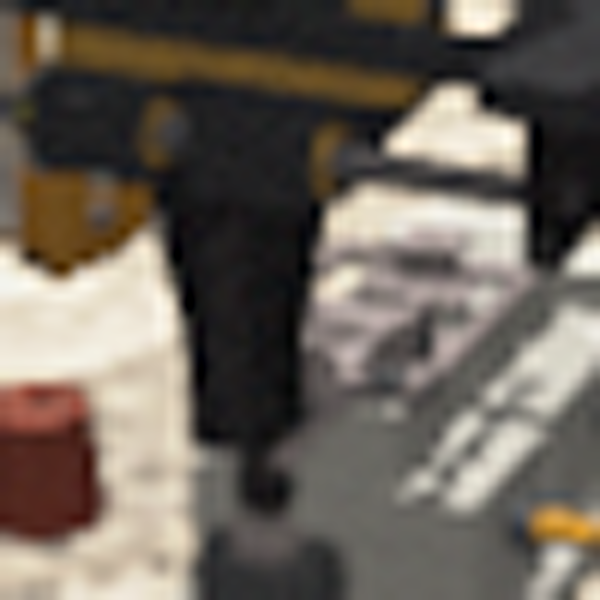

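The handle is being carried down, now about level, with its end under the fingers at crop (270,450) just above the buffer. I continue in half steps.

arm_command(
  deltas=[-1, 0, 0, 0.001, 0, -1, 0, 0, 0.0005, 0, -1, 0, 0, 0, 0],
)

```text
time: 21.3
position: [0.4574, -0.0391, 0.0749]
tool_rot: [0.995, 0.105, 0.0, 0.0]
ft_force: [0.6, -0.5, 0.6]
grip_width: 0.0006
grip_force: 0.4
```

arm_command(
  deltas=[-1, 0, 0, 0.001, 0, -1, 0, 0, 0.0005, 0, -1, 0, 0, 0, 0],
)

```text
time: 21.68
position: [0.4574, -0.0391, 0.0734]
tool_rot: [0.995, 0.105, 0.0, 0.0]
ft_force: [-0.7, 0.7, 1.2]
grip_width: 0.0001
grip_force: 0.4
```

arm_command(
  deltas=[-1, 0, 0, 0.001, 0, -1, 0, 0, 0.0005, 0, -1, 0, 0, 0, 0],
)

```text
time: 22.05
position: [0.4575, -0.0391, 0.0719]
tool_rot: [0.995, 0.105, 0.0, 0.0]
ft_force: [0.6, 0.4, 0.7]
grip_width: 0.0004
grip_force: 0.4
```

arm_command(
  deltas=[-1, 0, 0, 0.001, 0, -1, 0, 0, 0, 0, -1, 0, 0, 0, 0],
)

```text
time: 22.42
position: [0.4576, -0.0391, 0.0711]
tool_rot: [0.995, 0.105, 0.0, 0.0]
ft_force: [-0.6, 0.1, 4.9]
grip_width: 0.0006
grip_force: 2.1
```

arm_command(
  deltas=[-1, 0, 0, 0.001, 0, -1, 0, 0, 0, 0, -1, 0, 0, 0, 0],
)

```text
time: 22.8
position: [0.4576, -0.0391, 0.0706]
tool_rot: [0.995, 0.105, 0.0, 0.0]
ft_force: [-0.0, -0.5, 8.8]
grip_width: 0.0007
grip_force: 4.4
```

arm_command(
  deltas=[-1, 0, 0, 0.001, 0, -1, 0, 0, 0, 0, -1, 0, 0, 0, 0],
)

```text
time: 23.18
position: [0.4577, -0.0391, 0.0701]
tool_rot: [0.995, 0.105, 0.001, 0.0]
ft_force: [-1.3, 1.3, 13.7]
grip_width: 0.0008
grip_force: 7.0
```

The buffer is at TCP z≈71.5 mm. The last step reached 13.7 N, so I ease back to about 10 N and hold.

arm_command(
  deltas=[-1, 0, 0, -0.0007, 0, -1, 0, 0, 0, 0, -1, 0, 0, 0, 0, -1, 0, 0, 0, 0],
)

```text
time: 23.68
position: [0.4577, -0.0391, 0.0704]
tool_rot: [0.995, 0.105, 0.001, 0.0]
ft_force: [-0.9, 0.4, 10.0]
grip_width: 0.0008
grip_force: 5.1
```

At 10.0 N. Lifting clear.

arm_command(
  deltas=[-1, 0, 0, -0.001, 0, -1, 0, 0, -0.002, 0, -1, 0, 0, -0.005, 0, -1, 0, 0, -0.02, 0, -1, 0, 0, -0.04, 0, -1, 0, 0, -0.04, 0, -1, 0, 0, 0, 0, -1, 0, 0, 0, 0],
)

```text
time: 24.68
position: [0.4566, -0.0388, 0.1772]
tool_rot: [0.995, 0.105, -0.001, -0.0]
ft_force: [-0.6, -0.3, 0.2]
grip_width: 0.0001
grip_force: 0.0
```

```bash
python3 - <<'E'
from m import *
tc();im,C=cellpts();x,y,z=C[...,0],C[...,1],C[...,2]
for lo in range(-64,80,6):
    m=(abs(y)<13)&(x>=lo)&(x<lo+6)&(z>-14)&(z<45)
    if m.any(): print(lo,m.sum(),np.percentile(z[m],[10,50,90]).round(1))
m=(abs(y)>17)&(abs(y)<28)&(x>-25)&(x<60)&(z>-8)&(z<25)
for lo in range(-25,65,10):
    k=m&(x>=lo)&(x<lo+10)
    if k.any(): print("wire",lo,k.sum(),np.median(z[k]).round(1))
E
```

```text
t24.68 cell x-54.4 y1.0 z102.2 ang12.02 F -0.6 -0.2 0.2 w0.1 g0.0 tilt [-0.0012  0.0003]
-64 3 [-9.9 -7.6 -6.3]
-58 22 [-11.6  -6.9  -3.8]
-52 12 [-9.2 -6.8 -4.1]
-46 16 [-7.2 -4.9 -2.5]
-40 11 [-5.4 -3.7 -1.9]
-34 8 [-5.3 -3.3 -1. ]
-28 13 [-6.2 -2.4 -1.3]
-22 14 [-6.1 -1.9  0.8]
-16 18 [-7.1 -1.   2.9]
-10 19 [-10.   -0.1   6.3]
-4 20 [-0.5  2.4  7.2]
2 7 [-0.8  1.6  4.8]
8 1 [3.3 3.3 3.3]
20 1 [-10.7 -10.7 -10.7]
26 1 [-10.7 -10.7 -10.7]
32 11 [-11.1  -7.5  -4.5]
38 15 [-9.9 -5.3  1. ]
44 21 [-6.5 -3.   2.6]
50 6 [-6.6 -1.7  1.8]
56 3 [-5.3 -0.3 -0.1]
62 1 [-8. -8. -8.]
68 8 [-10.8  -8.5  -5.8]
74 8 [-10.2  -7.1  -6. ]
wire -25 4 -2.7
wire -15 14 -3.1
wire -5 10 -3.3
wire 5 2 -3.8
wire 15 4 -2.6
wire 25 5 -4.6
wire 35 7 -3.3
wire 45 6 -4.0
```

The handle rests slightly below level on the buffer. The loop wires run straight at hook height, from the pin at about −16 mm to the hook, as they should in a closed latch. Handing in.

```bash
python3 -c "
from rig import order
print(order.hand_in())"
```

```text
the job is handed in; nothing more can be done
None
```

I closed the latch and handed the job in after about 25 s: loop seated under the hook's lip, lever past centre on the buffer, 10 N on the handle's end (13.7 N briefly while feeling for the buffer). The arm is clear and I saw no sign of touching a bystander; the verdict was not shown.

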